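# Pin the shaker gate and hold the tube block in the corner

### The job

Take the headed steel pin from the white stand and push it down through the fork and the closed gate's lug on the shaker platform until its collar is fully home, then let it go. Then load the aluminium tube block, upright, flat on the platform with its long side against the gate and one end against the back rail, and press it into that corner so that it touches both at once. Finish while still holding it pressed there, ready for the clamp bar to be tightened; leave the bottle, the beaker and the grey box where they stand.

Things in the scene. Friction and masses are not known exactly. Their poses are not given: they have to be found in the camera images.
- shaker: compact orbital shaker, switched off, white base with an aluminium platform 260 x 260 mm whose surface is 85 mm above the bench. Does not move. Origin: on the bench under the platform's centre; x points to the back rail (away from the robot, turned by the shaker's yaw of at most 0.25 rad), y to the gate, z up. A clamp bar with two thumb knobs (24 mm high over the platform at most, its inner face at y = -105 mm) stays slack along the side opposite the gate.
- fork_hole (a point): centre of the pin hole at the top face of the fork, at x = -110, y = +114 mm of the shaker, 112 mm above the bench (27 mm above the platform). Hole vertical, 12 mm in diameter with a 2 mm chamfered mouth, through the upper tongue (8 mm), the gate's lug (10 mm) and the lower tongue (12 mm), open below; the fork is 40 x 26 mm from above (its foot 34 mm wide, the lug 32 mm). Axes as the shaker's.
- corner (a point): the corner on the platform's surface where the inner face of the gate (along shaker x) meets the inner face of the back rail (along shaker y), at x = +105, y = +110, z = +85 mm of the shaker. Axes as the shaker's: the platform's free area lies towards -x and -y. A block in the corner, long side on the gate, has its origin at x = -56, y = -28, z = 0 mm from here.
- gate: swinging side rail of the platform, a dark steel bar 8 mm thick whose top is 22 mm above the platform; its inner face is at y = +110 mm of the shaker. It hangs on an upright hinge at the back (this origin, at platform height, x = +122, y = +114 mm of the shaker) and its lug lies in the fork at the front. It starts closed, holes aligned; without the pin it swings outwards (+y) when pushed.
- back_rail: fixed aluminium rail along the back of the platform, 8 mm thick, 40 mm high; origin in the middle of its inner face, at platform height; the inner face is at x = +105 mm of the shaker.
- pin: steel gate pin, 85 g or so, standing in the stand at the start. Origin: on its axis at the underside of its collar; z up. Below: shank 10 mm in diameter, 42 mm long with a tapered nose (last 8 mm, down to 4 mm). Above: collar 24 mm in diameter, 4 mm thick, then a dark round knob 18 mm in diameter up to 30 mm above the origin, to grip.
- stand: white drilled block 60 x 46 x 46 mm (x, y, z), fixed on the bench, on one side of the shaker or the other; origin under its centre. The pin stands in a through hole at x = -14 mm with its collar on the top; a black spare knob screw, 16 mm in diameter and 10 mm high, stays at x = +19 mm.
- tube_block: aluminium tube block 112 x 56 x 60 mm (x, y, z), 0.5 to 0.8 kg, 18 dark holes on top, 7 tube caps 5 mm proud. On the bench, on the side where the stand is not. Origin: centre of underside; x along its length; either end may go to the back rail. Grip across 56 mm, fingertips over 22 mm above its underside to clear the gate. Dragged under its weight it can tip and bind: carry most of it.
- reagent_bottle: amber reagent bottle, 64 mm in diameter, 140 mm high, beyond one side of the shaker; leave alone. Origin under its centre.
- beaker: glass beaker, 72 mm in diameter, 85 mm high, beyond one side of the shaker; leave alone. Origin under its centre.
- tip_box: closed grey plastic box with a clear lid, 73 x 93 x 46 mm, near the robot; leave alone. Origin under its centre.

How it is judged:
By the outcome, as a careful person would: the job done as asked, in the order asked, and still so for the second after the job is handed in, while the arm keeps its last pose, push and grip.
It also fails if it takes over 72 s, if anything falls off the work surface, if the arm or the gripper's body presses on something with over 40 N, if the wrist force passes 120 N, or if a joint passes its speed limit or range.

### The arm

A 6-joint arm with a two-finger parallel gripper is mounted at the origin on the work surface. World frame = base frame: x ahead of the robot, y to its left, z up, the work surface at z = 0. Lengths are in m, angles in rad, forces in N, time in s.
With the tool pointing down it reaches from about 0.4 to 0.825 m from the base axis. Payload 7 kg.
Tool frame: the origin (TCP) lies between the finger pads; the fingertips stand arm.nose_length ahead of it and the grasp point (between the pads) is the TCP (arm.nose_length is the distance from the TCP to the fingertips, in m); x points along the fingers, z is the direction in which the jaws open and shut, and the axes are right-handed (so a half turn about x gives the same grasp; the last joint's range is limited). The gripper opens to 88 mm and grips with 3 to 60 N. Pads are 19 mm wide; open, the fingers measure 130 mm over their backs; the gripper's body (78 mm by 193 mm) begins 47 mm behind the grasp point.
Start: joints at [-0.986, 0.359, 0.012, 0, -1.224, -0.288], TCP at [0.197, -0.645, 0.246] pointing down, gripper open.
Joint ranges: [-3.07, 3.07], [-1.43, 2.12], [-1.02, 1.25], [-3.03, 1.67], [-3.05, -0], [-3.03, 3.03]. Speed limits (rad/s): [2.39, 2.39, 3.01, 3.14, 3.14, 3.14].

### API

Orientations are given as [roll, pitch, yaw] about the fixed x, y, z axes, in that order (R = Rz(yaw) Ry(pitch) Rx(roll)).
In Python, from station import arm, viewer, spotter gives the robot as it stands.
- The arm moves only by the shell command python3 -m handwheel 'ROWS' [FORCE]. ROWS is a JSON object of lists of equal length, an entry for each row: "gripper": the gripper command: -1 is shut, 1 is fully open, values between are in proportion; "travel": the shift along the world's x, y, z each as a share of 500 mm, from -1 to 1, a list of three; "spin": the turn about the world's z as a share of 45 degrees, from -1 to 1. A call has 1 to 20 rows; each row is the pose to reach, as a shift and turn from the pose commanded when the call began; what a row does not reach only later rows make up. A row lasts 1/10 s, in which the tool goes at most 50 mm and 8.59 degrees, less where a joint would pass 70% of its speed; a pose out of reach is approached as far as the arm can. A call with a number of a shift or a turn outside -1 to 1 is refused whole. A call with a gripper value outside its range is refused whole. The fingers move at their own pace and stop on an object; FORCE is the grip in N (left out, the last holds). Time passes only in rows, so rows that repeat a pose let the fingers close. It gives the time, the measured TCP pose, the force and the opening at its end, in the units of the state.
- arm.get_state(): the state, without advancing time (a new reading comes with each control period).
- viewer.grab_frame(name): name is "side" or "top" or "wrist"; returns a dict with "pixels" (400x640x3 uint8, blue, green, red), "fx", "fy", "cx", "cy" (pixels), "eye" and "attitude" of the camera in the world. Camera axes: x right, y down, z forward; pixel columns grow to the right and rows downward; lengths in m; the calibration is good to about 2 mm. A picture is of the moment at which its call begins. There is no depth.
- arm.job_done(): hands the job in, once; it reports no verdict.
Trained networks look in the newest picture that a camera, given by its name, has taken for a name from the list of things; names that differ only in an ending like _2 or _b are one class to them, and where a whole thing is asked for, a point or a joint stands for the part that bears it (a point fixed in the world has none). Each returns a list of dicts, best first, with "conf" (0 to 1); they miss things now and then, are a little off and sometimes report something else, mostly with a low value. They report only what shows in the picture. A call takes as long as a camera call.
- spotter.spot_in(camera, label): "rect" ([left, top, right, bottom] in pixels, round what is visible of it).
- spotter.tip_of(camera, label): "at" ([column, row] in pixels: a listed point, or the origin of a listed thing).
The state is a dict: "t": time; "q": joint angles; "qd": joint speeds; "joint_efforts": joint torques, N m; "eef_pos": TCP position; "ee_rot": TCP orientation; "force": force on the tool from outside, world axes, zero at the start; "moment": the same for the moment, N m; "width": finger opening in m.
Only numpy, scipy, OpenCV 4.12 (cv2) and the standard library are available. Lean on these libraries where they do the work, as an engineer would, in place of code of your own. Each camera call takes 0.05 s, during which the arm holds its last target.

## Working session

There is one attempt and no reset: what is moved stays moved. The work goes in short steps, Python scripts to look and compute and a shell command to move; the robot and the scene stay as the last step left them, time stands still between calls to the robot, and variables do not carry over. Pictures are saved under pics/ and viewed, and the job is handed in when it is done.

```bash
ls; mkdir -p pics; cat > h.py <<'E'
import numpy as np, cv2
from station import arm, viewer, spotter
def R(f):
    a=np.array(f["attitude"],float); return a
E
python3 - <<'E'
from h import *
s=arm.get_state(); print({k:np.round(v,3).tolist() for k,v in s.items()}, arm.nose_length)
for n in ["side","top","wrist"]:
    f=viewer.grab_frame(n); cv2.imwrite(f"pics/{n}0.png",f["pixels"])
    print(n,f["fx"],f["fy"],f["cx"],f["cy"],f["eye"],f["attitude"])
E
```

```text
pics
{'t': 0.0, 'q': [-0.986, 0.359, 0.011, -0.0, -1.224, -0.288], 'qd': [-0.002, 0.001, 0.001, 0.0, -0.002, 0.0], 'joint_efforts': [0.0, -58.272, 29.306, 6.997, 0.007, -0.0], 'eef_pos': [0.197, -0.645, 0.245], 'ee_rot': [0.085, 1.569, 1.953], 'force': [0.848, -0.684, 0.163], 'moment': [0.031, -0.02, 0.005], 'width': 0.087} 0.019
side 366.59477556206485 366.59477556206485 323.8100607016024 200.90768326883537 [0.30245653 0.69066027 0.78587716] [-2.33097433  0.01998621 -2.85549901]
top 374.0654941136229 374.0654941136229 323.0612677381358 201.21849645173992 [0.45397927 0.02321434 0.88969474] [-3.06313982 -0.00937071 -1.58051733]
wrist 359.505324264939 359.505324264939 322.1170878507933 202.3694180669638 [ 0.12945751 -0.66484645  0.38486103] [ 2.87091077e+00 -2.48556792e-03  1.86784368e+00]
```

View pics/top0.png

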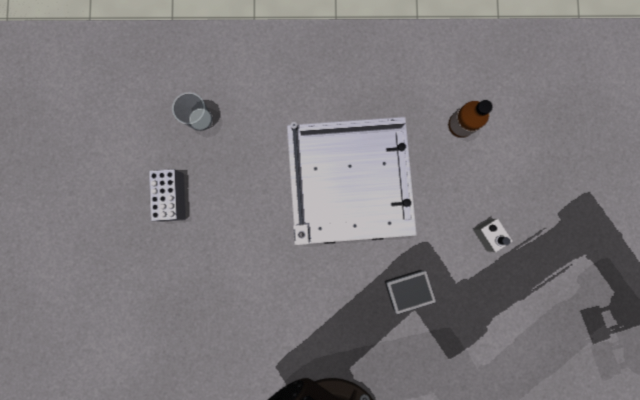

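View pics/side0.png

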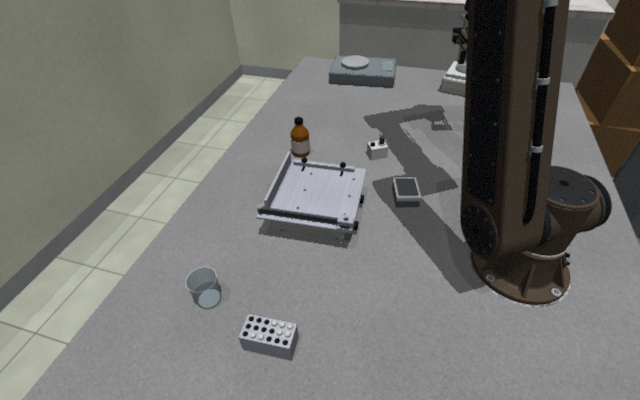

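View pics/wrist0.png

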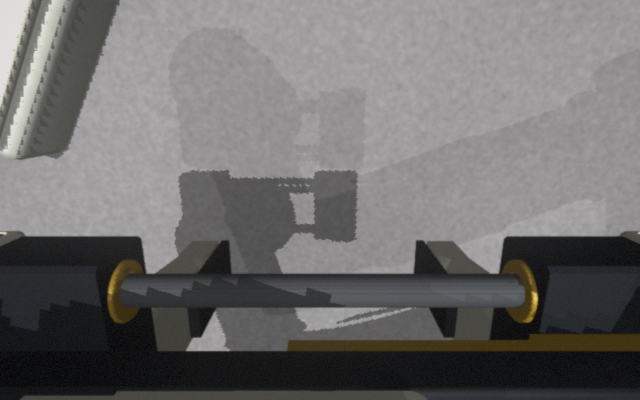

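```bash
cat > h.py <<'E'
import numpy as np, cv2
from scipy.spatial.transform import Rotation as Ro
from station import arm, viewer, spotter
def ray(f,uv):
    Rm=Ro.from_euler('xyz',f["attitude"]).as_matrix()
    return Rm@np.array([(uv[0]-f["cx"])/f["fx"],(uv[1]-f["cy"])/f["fy"],1.0])
def at_z(f,uv,z):
    d=ray(f,uv); e=np.array(f["eye"]); return e+d*(z-e[2])/d[2]
def proj(f,p):
    Rm=Ro.from_euler('xyz',f["attitude"]).as_matrix()
    c=Rm.T@(np.array(p)-np.array(f["eye"])); return np.array([f["fx"]*c[0]/c[2]+f["cx"],f["fy"]*c[1]/c[2]+f["cy"]])
def tri(fa,ua,fb,ub):
    A=[];b=[]
    for f,u in((fa,ua),(fb,ub)):
        d=ray(f,u);d/=np.linalg.norm(d);P=np.eye(3)-np.outer(d,d);A.append(P);b.append(P@np.array(f["eye"]))
    return np.linalg.lstsq(np.vstack(A),np.hstack(b),rcond=None)[0]
E
python3 - <<'E'
from h import *
F={n:viewer.grab_frame(n) for n in ["side","top"]}
Z=dict(shaker=0,fork_hole=.112,corner=.085,gate=.085,back_rail=.085,pin=.046,stand=0,tube_block=0,reagent_bottle=0,beaker=0,tip_box=0)
for l,z in Z.items():
    u={}
    for n in F:
        r=spotter.tip_of(n,l)
        if r:
            u[n]=r[0]["at"]; print(l,n,[(np.round(q["at"],1).tolist(),round(q["conf"],2)) for q in r[:2]],np.round(at_z(F[n],u[n],z),4))
    if len(u)==2: print("   tri",np.round(tri(F["side"],u["side"],F["top"],u["top"]),4))
E
```

```text
shaker side [([316.7, 212.2], 0.74), ([376.0, 153.5], 0.27)] [ 0.5576 -0.045   0.    ]
shaker top [([350.2, 182.4], 0.77)] [ 0.5685 -0.0513  0.    ]
   tri [ 0.5652 -0.053  -0.0092]
fork_hole side [([343.2, 215.1], 0.6)] [0.4526 0.052  0.112 ]
fork_hole top [([299.2, 235.1], 0.85)] [0.4452 0.0654 0.112 ]
   tri [0.4474 0.0651 0.1264]
corner side [([268.6, 212.3], 0.58)] [0.6552 0.0691 0.085 ]
corner top [([296.4, 137.7], 0.61)] [0.6569 0.072  0.085 ]
   tri [0.6551 0.0715 0.0876]
gate side [([259.1, 211.9], 0.65)] [0.6807 0.0745 0.085 ]
gate top [([292.5, 125.1], 0.6)] [0.6851 0.0804 0.085 ]
   tri [0.6807 0.0793 0.0904]
back_rail side [([280.0, 187.1], 0.7)] [ 0.663  -0.0352  0.085 ]
back_rail top [([349.1, 132.6], 0.74)] [ 0.6675 -0.0435  0.085 ]
   tri [ 0.6688 -0.0444  0.076 ]
pin side [([382.0, 144.4], 0.55)] [ 0.4214 -0.3785  0.046 ]
pin top [([499.5, 239.3], 0.58)] [ 0.4305 -0.3823  0.046 ]
   tri [ 0.4264 -0.3864  0.0395]
stand side [([373.5, 153.4], 0.86)] [ 0.4486 -0.382   0.    ]
stand top [([490.1, 235.5], 0.63), ([295.4, 135.9], 0.49)] [ 0.4385 -0.3823  0.    ]
   tri [ 0.4433 -0.3796  0.0031]
tube_block side [([272.9, 341.0], 0.88), ([297.8, 153.4], 0.18)] [0.5325 0.3659 0.    ]
tube_block top [([171.8, 195.8], 0.77)] [0.54  0.374 0.   ]
   tri [0.5349 0.3697 0.0075]
reagent_bottle side [([299.5, 151.3], 0.77)] [ 0.7101 -0.326   0.    ]
reagent_bottle top [([459.2, 121.5], 0.89)] [ 0.7156 -0.3192  0.    ]
   tri [ 0.7101 -0.3171  0.0069]
beaker side [([207.1, 297.9], 0.79)] [0.7297 0.3081 0.    ]
beaker top [([198.9, 117.6], 0.72), ([302.8, 231.9], 0.54)] [0.7296 0.3128 0.    ]
   tri [0.7273 0.3108 0.0055]
tip_box side [([402.4, 198.0], 0.9)] [ 0.3179 -0.1749  0.    ]
tip_box top [([402.1, 285.1], 0.93)] [ 0.3245 -0.1696  0.    ]
   tri [ 0.3214 -0.1696  0.0035]
```

```bash
python3 - <<'E'
import cv2
t=cv2.imread('pics/top0.png')
cv2.imwrite('pics/z1.png',cv2.resize(t[110:255,280:425],None,fx=4,fy=4,interpolation=cv2.INTER_CUBIC))
a=cv2.resize(t[210:260,470:520],None,fx=8,fy=8,interpolation=cv2.INTER_CUBIC)
b=cv2.resize(t[160:230,140:190],None,fx=8,fy=8,interpolation=cv2.INTER_CUBIC)
import numpy as np
c=np.zeros((560,800,3),np.uint8); c[:400,:400]=a; c[:560,400:800]=b
cv2.imwrite('pics/z2.png',c)
E
```

```text
(no output)
```

View pics/z1.png

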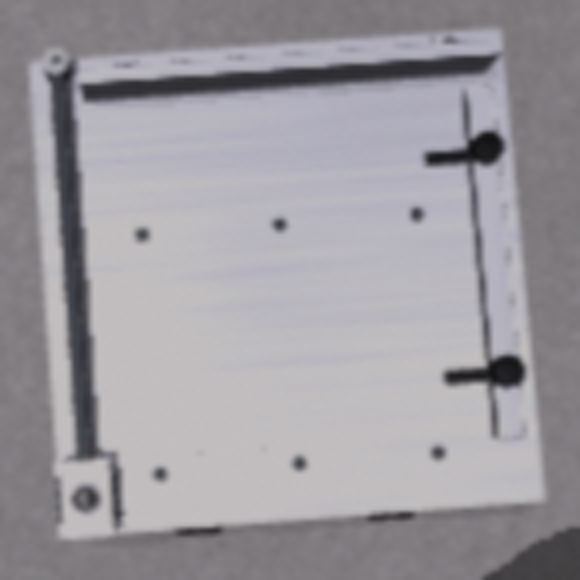

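View pics/z2.png

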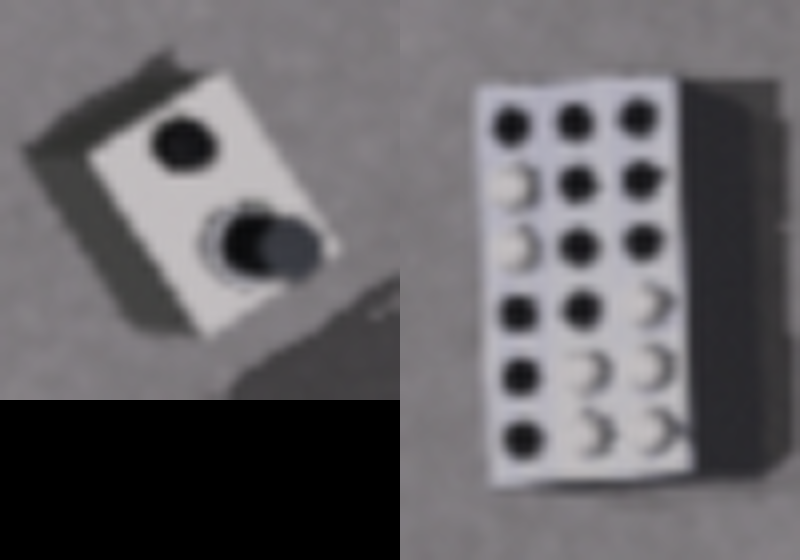

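```bash
cat >> h.py <<'E'
def fit(model,obs):
    m=np.array(model,float);o=np.array(obs)[:,:2]
    mc=m.mean(0);oc=o.mean(0);H=(m-mc).T@(o-oc)
    a=np.arctan2(H[0,1]-H[1,0],H[0,0]+H[1,1]);c,s=np.cos(a),np.sin(a);Rr=np.array([[c,-s],[s,c]])
    t=oc-Rr@mc; return t,a,np.round((m@Rr.T+t-o)*1000,1)
E
python3 - <<'E'
from h import *
f=viewer.grab_frame("top")
px=lambda P,o,k:[(o[0]+(x+.5)/k-.5,o[1]+(y+.5)/k-.5) for x,y in P]
def w(P,z): return [at_z(f,p,z) for p in P]
c,s=0,0
t,a,r=fit([(.13,.13),(.13,-.13),(-.13,-.13),(-.13,.13)],w(px([(30,62),(502,28),(545,498),(60,540)],(280,110),4),.085))
print('shaker',t,a,r.tolist())
Rr=np.array([[np.cos(a),-np.sin(a)],[np.sin(a),np.cos(a)]])
print('fork from shaker',Rr@[-.11,.114]+t,'direct',at_z(f,px([(86,498)],(280,110),4)[0],.112),'corner',Rr@[.105,.11]+t)
for p in ([-.11,.114,.112],[.122,.114,.107],[.105,.11,.085]):
    q=np.r_[Rr@p[:2]+t,p[2]]; print(proj(f,q))
t,a,r=fit([(.03,.023),(.03,-.023),(-.03,-.023),(-.03,.023)],w(px([(88,155),(225,70),(342,255),(205,335)],(470,210),8),.046))
print('stand',t,a,r.tolist(),'pin',t-.014*np.array([np.cos(a),np.sin(a)]))
print('pin knob top',at_z(f,px([(290,248)],(470,210),8)[0],.076),'collar', at_z(f,px([(237,243)],(470,210),8)[0],.050))
t,a,r=fit([(.056,.028),(.056,-.028),(-.056,-.028),(-.056,.028)],w(px([(76,88),(278,78),(292,468),(92,487)],(140,160),8),.06))
print('block',t,a,r.tolist())
E
```

```text
shaker [ 0.56415024 -0.04553933] 0.06605752090162477 [[0.2, 0.6], [0.1, 0.8], [-1.5, -0.2], [1.2, -1.1]]
fork from shaker [0.44686507 0.06095099] direct [0.44712793 0.06140686 0.112     ] corner [0.66166019 0.07115176]
[301.34598323 234.25029625]
[293.70893884 125.27451367]
[296.76909406 135.57459549]
stand [ 0.4402611  -0.37577941] 0.5310124767593336 [[0.2, -0.3], [-0.1, -0.0], [0.6, 0.3], [-0.7, 0.1]] pin [ 0.42818897 -0.3828691 ]
pin knob top [ 0.42850595 -0.38151703  0.076     ] collar [ 0.4292352  -0.37958567  0.05      ]
block [0.53735773 0.37069606] 0.06185192714854016 [[0.3, 0.0], [1.5, 0.1], [-1.5, -0.6], [-0.3, 0.4]]
```

```bash
cat >> h.py <<'E'
def st():
    s=arm.get_state();M=Ro.from_euler('xyz',s["ee_rot"]).as_matrix()
    print('t',round(s['t'],2),'pos',np.round(s['eef_pos'],4),'xax',np.round(M[:,0],3),'jaw deg',round(np.degrees(np.arctan2(M[1,2],M[0,2])),2),'F',np.round(s['force'],1),'M',np.round(s['moment'],2),'w',round(s['width'],4),'q',np.round(s['q'],2)); return s
E
python3 - <<'E'
from h import *
st()
E
```

```text
t 1.4 pos [ 0.1974 -0.6455  0.2455] xax [-0.  0. -1.] jaw deg 107.01 F [ 0.3  0.5 -0.6] M [ 0.01  0.   -0.03] w 0.0878 q [-0.99  0.36  0.01 -0.   -1.22 -0.29]
```

```bash
python3 -m handwheel '{"gripper":[1,1,1,1,1,1,1,1,1,1,1,1],"travel":[[0.462,0.527,-0.1],[0.462,0.527,-0.1],[0.462,0.527,-0.1],[0.462,0.527,-0.1],[0.462,0.527,-0.1],[0.462,0.527,-0.1],[0.462,0.527,-0.1],[0.462,0.527,-0.1],[0.462,0.527,-0.1],[0.462,0.527,-0.1],[0.462,0.527,-0.1],[0.462,0.527,-0.1]],"spin":[0.298,0.298,0.298,0.298,0.298,0.298,0.298,0.298,0.298,0.298,0.298,0.298]}' 20
python3 - <<'E'
from h import *
st()
f=viewer.grab_frame("wrist"); cv2.imwrite("pics/w1.png",f["pixels"])
for l,z in (("pin",.046),("stand",0)):
    for r in spotter.tip_of("wrist",l)[:2]: print(l,r,at_z(f,r["at"],z))
print(proj(f,[.4283,-.382,.046]),proj(f,[.4283,-.382,.076]))
E
```

```text
t: 2.6
eef_pos: [0.4276, -0.383, 0.1957]
ee_rot: [-2.786, 1.571, -0.686]
force: [-0.5, -0.3, -0.6]
width: 0.0875
t 2.6 pos [ 0.4276 -0.383   0.1957] xax [ 0. -0. -1.] jaw deg 120.31 F [-0.5 -0.3 -0.6] M [ 0.04 -0.    0.01] w 0.0875 q [-0.39  0.23 -0.29  0.   -1.05 -0.65]
pin {'at': [320.1, 190.8], 'conf': 0.75} [ 0.42807245 -0.38336441  0.046     ]
stand {'at': [319.7, 196.1], 'conf': 0.62} [ 0.44260365 -0.37559334  0.        ]
[321.38204743 191.83672886] [321.32871721 201.42503744]
```

View pics/w1.png

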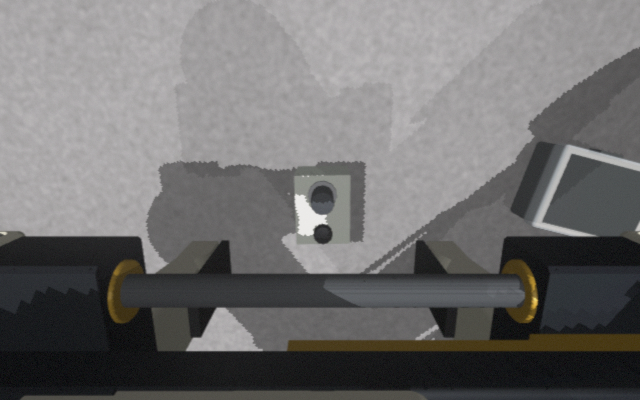

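```bash
python3 -m handwheel '{"gripper":[0,0,0,0,0,0,-1,-1,-1,-1,-1,-1,-1,-1],"travel":[[0,0,-0.08],[0,0,-0.16],[0,0,-0.2],[0,0,-0.225],[0,0,-0.248],[0,0,-0.248],[0,0,-0.248],[0,0,-0.248],[0,0,-0.248],[0,0,-0.248],[0,0,-0.248],[0,0,-0.248],[0,0,-0.248],[0,0,-0.248]],"spin":[0,0,0,0,0,0,0,0,0,0,0,0,0,0]}' 25
python3 -c "
from h import *
st()"
```

```text
t: 4.15
eef_pos: [0.4287, -0.3821, 0.0722]
ee_rot: [-2.68, 1.57, -0.578]
force: [-0.5, 1.8, 5.6]
width: 0.0164
t 4.15 pos [ 0.4287 -0.3821  0.0722] xax [ 0.001 -0.    -1.   ] jaw deg 120.43 F [-0.5  1.8  5.6] M [ 0.59  0.18 -0.06] w 0.0164 q [-0.39  0.37 -0.43  0.   -0.78 -0.65]
```

```bash
python3 -m handwheel '{"gripper":[-1,-1,-1,-1,-1,-1,-1,-1,-1],"travel":[[0,0,0.02],[0,0,0.05],[0,0,0.1],[0,0,0.16],[0,0,0.22],[0,0,0.28],[0,0,0.28],[0,0,0.28],[0,0,0.28]],"spin":[0,0,0,0,0,0,0,0,0]}' 30
python3 - <<'E'
from h import *
st()
f=viewer.grab_frame("wrist"); cv2.imwrite("pics/w2.png",f["pixels"])
for n in("wrist","side","top"):
    g=viewer.grab_frame(n) 
    if n=="side": cv2.imwrite("pics/s2.png",cv2.resize(g["pixels"][60:200,300:480],None,fx=4,fy=4))
    for r in spotter.tip_of(n,"pin")[:1]: print(n,r)
E
```

```text
t: 5.05
eef_pos: [0.4277, -0.3815, 0.2108]
ee_rot: [0.357, 1.569, 2.458]
force: [0.7, 0.3, -0.8]
width: 0.0165
t 5.05 pos [ 0.4277 -0.3815  0.2108] xax [-0.001  0.001 -1.   ] jaw deg 120.4 F [ 0.7  0.3 -0.8] M [0.03 0.05 0.01] w 0.0165 q [-0.39  0.22 -0.27 -0.   -1.09 -0.65]
wrist {'at': [319.6, 250.9], 'conf': 0.84}
```

View pics/w2.png

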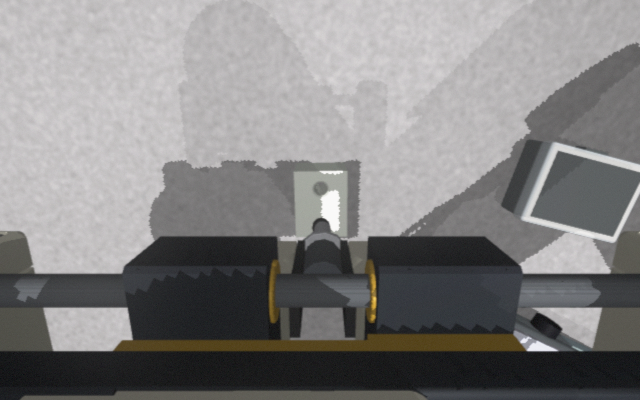

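View pics/s2.png

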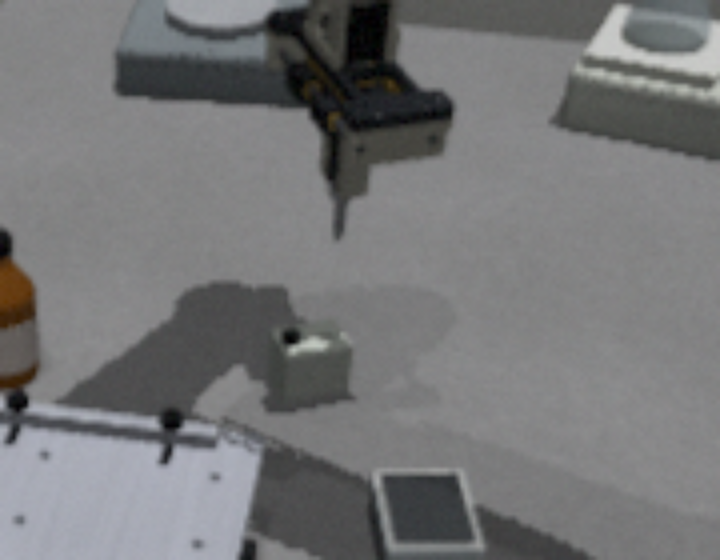

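```bash
python3 -m handwheel '{"gripper":[-1,-1,-1,-1,-1,-1,-1,-1,-1,-1,-1,-1,-1,-1],"travel":[[0.01,0.06,0],[0.02,0.15,0],[0.03,0.25,0],[0.038,0.35,0],[0.038,0.45,0],[0.038,0.55,0],[0.038,0.65,0],[0.038,0.75,0],[0.038,0.82,0],[0.038,0.86,0],[0.038,0.885,0],[0.038,0.885,0],[0.038,0.885,0],[0.038,0.885,0]],"spin":[-0.05,-0.1,-0.2,-0.3,-0.4,-0.5,-0.591,-0.591,-0.591,-0.591,-0.591,-0.591,-0.591,-0.591]}' 30
python3 - <<'E'
from h import *
s=st(); p=np.array(s["eef_pos"])
f=viewer.grab_frame("wrist"); cv2.imwrite("pics/w3.png",f["pixels"])
for l in("pin","fork_hole"):
    for r in spotter.tip_of("wrist",l)[:2]: print(l,r, at_z(f,r["at"],.112))
print('nose nominal',proj(f,p-[0,0,.068]),'origin',proj(f,p-[0,0,.026]),'hole',proj(f,[.447,.0612,.112]))
g=viewer.grab_frame("side"); cv2.imwrite("pics/s3.png",cv2.resize(g["pixels"][130:270,250:430],None,fx=4,fy=4))
for r in spotter.tip_of("side","pin")[:1]: print(r)
print(proj(g,p-[0,0,.068]),proj(g,[.447,.0612,.112]))
h=viewer.grab_frame("top"); cv2.imwrite("pics/t3.png",cv2.resize(h["pixels"][110:255,250:425],None,fx=4,fy=4))
E
```

```text
t: 6.8
eef_pos: [0.4473, 0.0596, 0.2114]
ee_rot: [2.123, 1.57, -2.524]
force: [-0.1, 0.3, -1.3]
width: 0.0162
t 6.8 pos [0.4473 0.0596 0.2114] xax [-0. -0. -1.] jaw deg 93.76 F [-0.1  0.3 -1.3] M [-0.06 -0.02  0.01] w 0.0162 q [ 0.57  0.01 -0.51  0.   -1.05 -2.08]
pin {'at': [319.4, 250.3], 'conf': 0.55} [0.4784553 0.0614133 0.112    ]
fork_hole {'at': [325.3, 209.5], 'conf': 0.69} [0.44767917 0.06355377 0.112     ]
nose nominal [319.43054109 223.25274985] origin [318.89927508 250.48362289] hole [321.9868602  208.35197013]
{'at': [347.2, 193.9], 'conf': 0.55}
[344.72449611 208.81092795] [344.45696508 218.03755519]
```

View pics/w3.png

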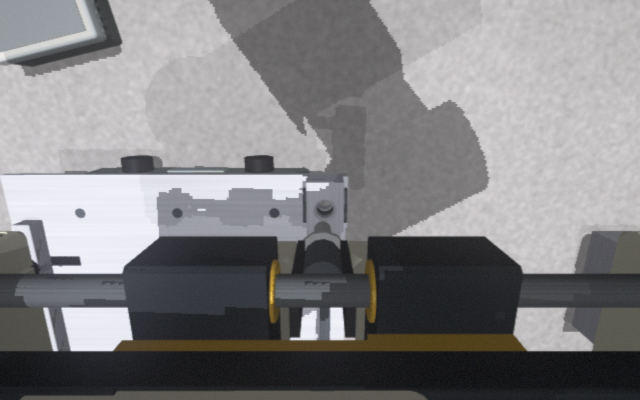

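View pics/s3.png

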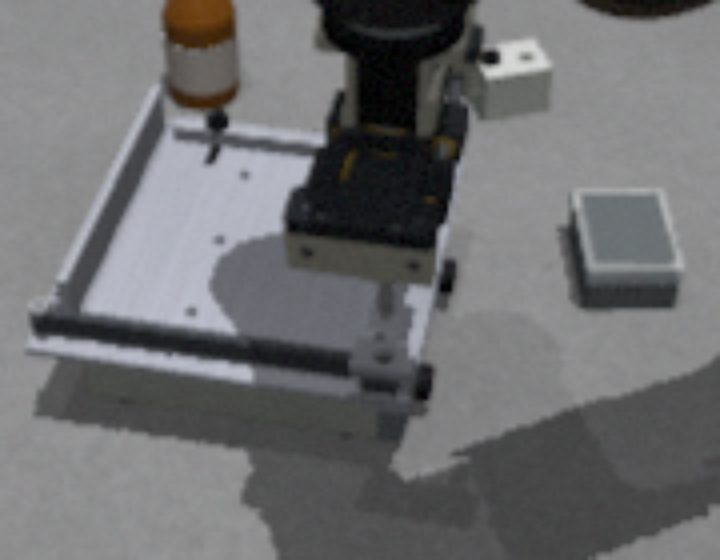

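```bash
python3 - <<'E'
import cv2
t=cv2.imread('pics/w3.png')
cv2.imwrite('pics/w3z.png',cv2.resize(t[170:270,270:380],None,fx=6,fy=6,interpolation=cv2.INTER_CUBIC))
t=cv2.imread('pics/w1.png')
E
```

```text
(no output)
```

View pics/w3z.png

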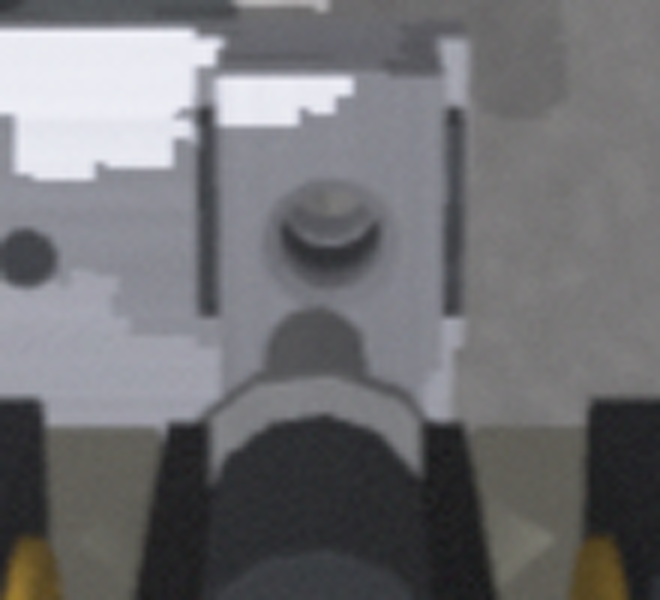

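View pics/t3.png

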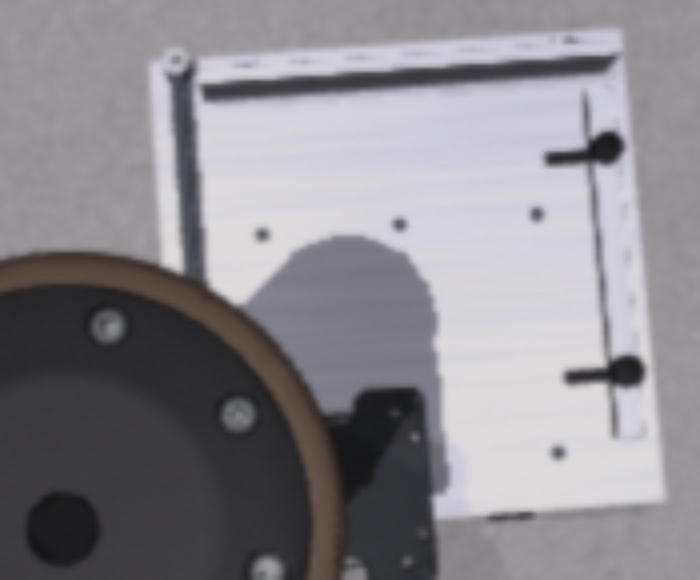

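```bash
python3 - <<'E'
from h import *
f=viewer.grab_frame("wrist"); s=arm.get_state(); p=np.array(s["eef_pos"]); print(f["eye"]-p,s["t"])
for r,z in((.005,.060),(.002,.068)): print(proj(f,p+[-r,0,-z]))
print('at z nose plane px(322.6,221.3):',at_z(f,(322.6,221.3),p[2]-.060)-p)
print('hole',at_z(f,(325.0,208.7),.112))
# collar edges: left 208,right 425 at row ~? 
print(proj(f,p+[0,.012,-.022]),proj(f,p+[0,-.012,-.022]),270+208/6,270+425/6, proj(f,p+[-.012,0,-.026]),170+372/6)
E
```

```text
[-0.0708766  -0.00337754  0.14012477] 7.15
[320.04771816 219.5583572 ]
[319.78763315 220.11548588]
at z nose plane px(322.6,221.3): [-0.00402683  0.00156241 -0.06      ]
hole [0.44729336 0.06377062 0.112     ]
[343.58338816 255.22451798] [294.43249665 252.23190269] 304.6666666666667 340.8333333333333 [320.66467582 227.76322452] 232.0
```

```bash
python3 -m handwheel '{"gripper":[-1,-1,-1,-1,-1,-1,-1],"travel":[[-0.001,0.004,-0.02],[-0.001,0.004,-0.04],[-0.001,0.004,-0.056],[-0.001,0.004,-0.066],[-0.001,0.004,-0.074],[-0.001,0.004,-0.074],[-0.001,0.004,-0.074]],"spin":[0,0,0,0,0,0,0]}' 30
python3 - <<'E'
from h import *
s=st(); p=np.array(s["eef_pos"])
f=viewer.grab_frame("wrist"); cv2.imwrite("pics/w4.png",cv2.resize(f["pixels"][170:270,270:380],None,fx=6,fy=6,interpolation=cv2.INTER_CUBIC))
E
```

```text
t: 7.85
eef_pos: [0.447, 0.0626, 0.1746]
ee_rot: [-2.131, 1.571, -0.493]
force: [0.8, -0.3, -0.5]
width: 0.0161
t 7.85 pos [0.447  0.0626 0.1746] xax [ 0. -0. -1.] jaw deg 93.83 F [ 0.8 -0.3 -0.5] M [ 0.04  0.   -0.03] w 0.0161 q [ 0.58  0.05 -0.56  0.   -0.96 -2.08]
```

View pics/w4.png

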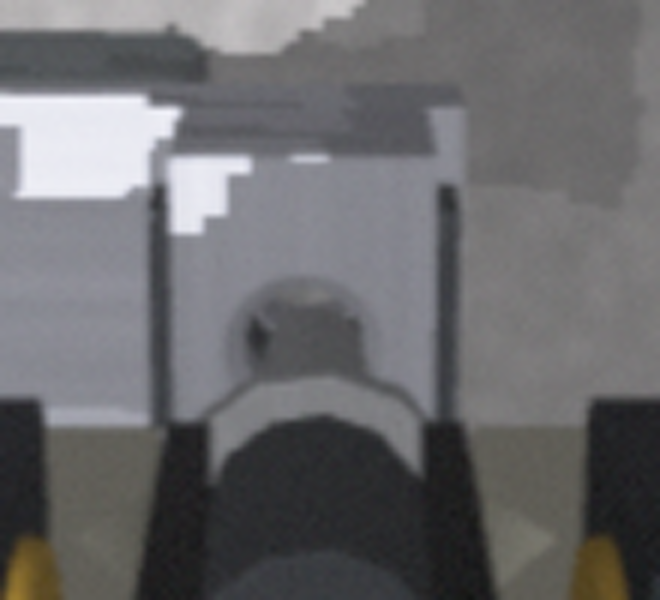

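```bash
python3 -m handwheel '{"gripper":[-1,-1,-1,-1,-1,-1,-1],"travel":[[0,-0.002,0],[0,-0.002,-0.01],[0,-0.002,-0.02],[0,-0.002,-0.03],[0,-0.002,-0.04],[0,-0.002,-0.05],[0,-0.002,-0.05]],"spin":[0,0,0,0,0,0,0]}' 30
python3 - <<'E'
from h import *
s=st()
E
```

```text
t: 8.6
eef_pos: [0.4467, 0.0614, 0.1488]
ee_rot: [2.042, 1.57, -2.603]
force: [0.0, -0.4, -1.3]
width: 0.0161
t 8.6 pos [0.4467 0.0614 0.1488] xax [-0.001 -0.001 -1.   ] jaw deg 93.82 F [ 0.  -0.4 -1.3] M [-0.01 -0.17 -0.06] w 0.0161 q [ 0.58  0.08 -0.6  -0.   -0.89 -2.08]
```

```bash
python3 -m handwheel '{"gripper":[-1,-1,-1,-1,-1],"travel":[[0,0,-0.008],[0,0,-0.014],[0,0,-0.018],[0,0,-0.022],[0,0,-0.022]],"spin":[0,0,0,0,0]}' 30
python3 - <<'E'
from h import *
s=st()
f=viewer.grab_frame("wrist"); cv2.imwrite("pics/w5.png",cv2.resize(f["pixels"][170:300,250:400],None,fx=5,fy=5,interpolation=cv2.INTER_CUBIC))
E
```

```text
t: 9.1
eef_pos: [0.4469, 0.0615, 0.1384]
ee_rot: [2.239, 1.571, -2.407]
force: [-0.2, -0.8, -0.0]
width: 0.0164
t 9.1 pos [0.4469 0.0615 0.1384] xax [-0. -0. -1.] jaw deg 93.82 F [-0.2 -0.8 -0. ] M [0.01 0.03 0.06] w 0.0164 q [ 0.58  0.09 -0.61  0.   -0.87 -2.08]
```

View pics/w5.png

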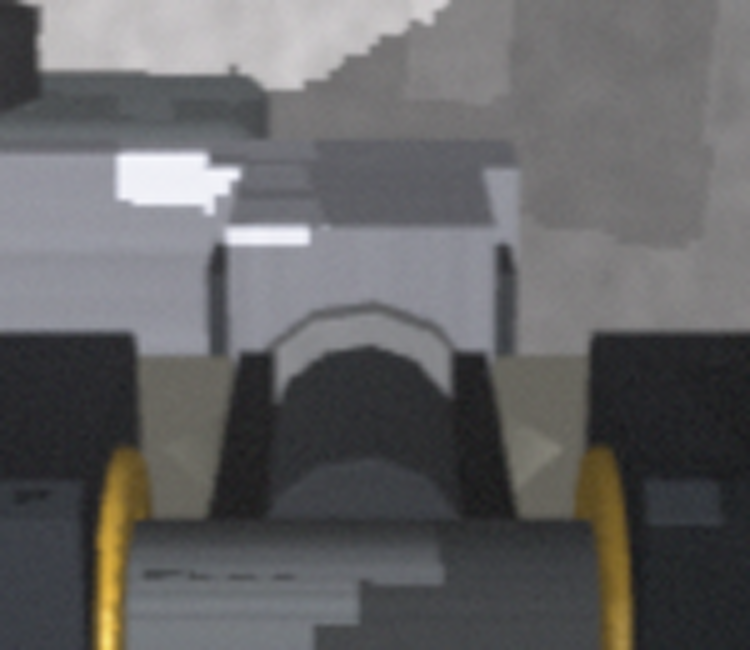

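```bash
python3 -m handwheel '{"gripper":[-1,-1,-1,-1],"travel":[[0,0,-0.002],[0,0,-0.004],[0,0,-0.006],[0,0,-0.006]],"spin":[0,0,0,0]}' 30
python3 -c "
from h import *
st()"
```

```text
t: 9.55
eef_pos: [0.4472, 0.0616, 0.138]
ee_rot: [-1.668, 1.569, -0.03]
force: [-12.2, 0.4, 28.0]
width: 0.0161
t 9.55 pos [0.4472 0.0616 0.138 ] xax [ 0.001 -0.    -1.   ] jaw deg 93.88 F [-12.2   0.4  28. ] M [0.14 4.31 0.08] w 0.0161 q [ 0.58  0.09 -0.61  0.   -0.86 -2.08]
```

```bash
python3 -m handwheel '{"gripper":[0,0,0,0,0,0,0,0,0,0,0,0],"travel":[[0,0,0.003],[0,0,0.003],[0,0,0.003],[0,0,0.003],[0,0,0.01],[0,0,0.03],[0,0,0.07],[0,0,0.12],[0,0,0.2],[0,0.02,0.25],[0,0.02,0.25],[0,0.02,0.25]],"spin":[0,0,0,0,0,0,0,0,0,0,0,0]}' 30
python3 - <<'E'
from h import *
s=st()
f=viewer.grab_frame("wrist"); cv2.imwrite("pics/w6.png",f["pixels"])
for r in spotter.tip_of("wrist","pin")[:1]: print(r,at_z(f,r["at"],.112))
g=viewer.grab_frame("side"); cv2.imwrite("pics/s6.png",cv2.resize(g["pixels"][150:270,250:400],None,fx=5,fy=5))
for r in spotter.tip_of("side","pin")[:1]: print(r,at_z(g,r["at"],.112))
E
```

```text
t: 10.75
eef_pos: [0.4469, 0.0718, 0.2614]
ee_rot: [-0.933, 1.569, 0.705]
force: [0.3, -1.0, -1.5]
width: 0.0438
t 10.75 pos [0.4469 0.0718 0.2614] xax [ 0.001  0.001 -1.   ] jaw deg 93.84 F [ 0.3 -1.  -1.5] M [0.01 0.01 0.05] w 0.0438 q [ 0.6  -0.03 -0.43 -0.   -1.17 -2.1 ]
{'at': [306.9, 190.6], 'conf': 0.92} [0.44713567 0.06106489 0.112     ]
{'at': [405.8, 197.7], 'conf': 0.71} [ 0.30715529 -0.05506444  0.112     ]
```

View pics/w6.png

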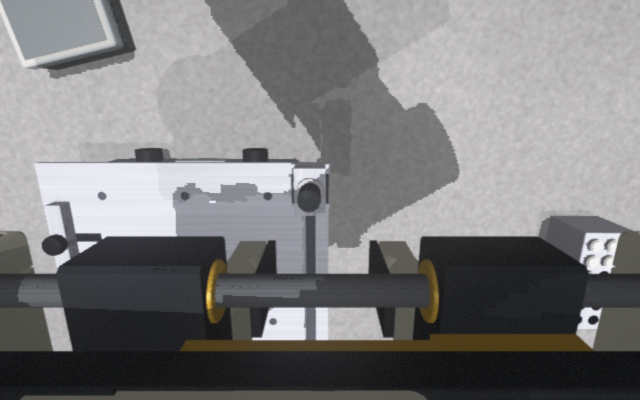

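View pics/s6.png

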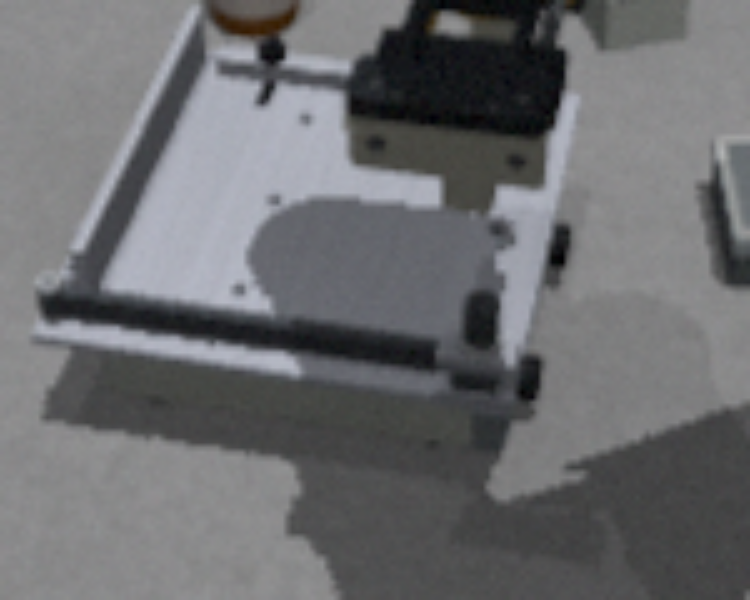

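```bash
python3 -m handwheel '{"gripper":[0,1,1,1,1,1,1,1,1,1,1],"travel":[[0.02,0.08,-0.02],[0.06,0.18,-0.06],[0.1,0.28,-0.1],[0.14,0.38,-0.12],[0.18,0.48,-0.12],[0.18,0.56,-0.12],[0.18,0.598,-0.12],[0.18,0.598,-0.12],[0.18,0.598,-0.12],[0.18,0.598,-0.12],[0.18,0.598,-0.12]],"spin":[0,0,0,0,0,0,0,0,0,0,0]}' 30
python3 - <<'E'
from h import *
s=st()
f=viewer.grab_frame("wrist"); cv2.imwrite("pics/w7.png",f["pixels"])
for r in spotter.tip_of("wrist","tube_block")[:1]: print(r,at_z(f,r["at"],0))
for a in (-1,1):
  for b in(-1,1):
    c,sn=np.cos(.062),np.sin(.062); v=np.array([[c,-sn],[sn,c]])@[a*.056,b*.028]+[.5374,.3707]; print(a,b,proj(f,[*v,.06]))
E
```

```text
t: 12.05
eef_pos: [0.5369, 0.3694, 0.2007]
ee_rot: [2.472, 1.571, -2.175]
force: [0.2, 0.3, -0.1]
width: 0.0877
t 12.05 pos [0.5369 0.3694 0.2007] xax [-0. -0. -1.] jaw deg 93.77 F [ 0.2  0.3 -0.1] M [-0.07  0.02 -0.02] w 0.0877 q [ 0.9   0.35 -0.11  0.   -1.12 -2.41]
{'at': [323.7, 181.4], 'conf': 0.71} [0.53918681 0.37290117 0.        ]
-1 -1 [285.13490924 123.58638708]
-1 1 [358.41158931 123.8904934 ]
1 -1 [288.22402721 258.70445138]
1 1 [354.30388037 258.92805427]
```

View pics/w7.png

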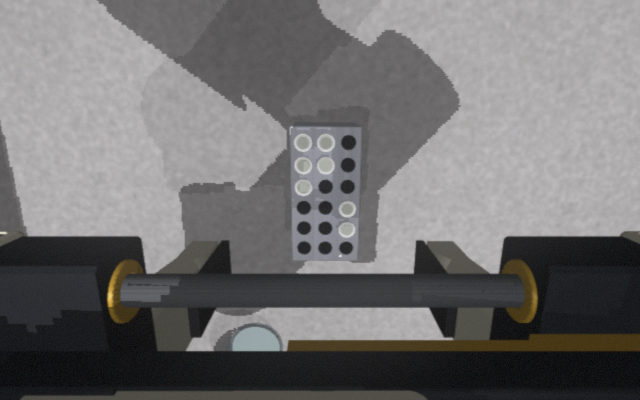

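```bash
python3 -m handwheel '{"gripper":[1,1,1,1,1,1,1,-1,-1,-1,-1,-1,-1,-1,-1],"travel":[[0.001,0.003,-0.08],[0.001,0.003,-0.16],[0.001,0.003,-0.22],[0.001,0.003,-0.26],[0.001,0.003,-0.29],[0.001,0.003,-0.309],[0.001,0.003,-0.309],[0.001,0.003,-0.309],[0.001,0.003,-0.309],[0.001,0.003,-0.309],[0.001,0.003,-0.309],[0.001,0.003,-0.309],[0.001,0.003,-0.309],[0.001,0.003,-0.309],[0.001,0.003,-0.309]],"spin":[0,0,0,0,0,0,0,0,0,0,0,0,0,0,0]}' 45
python3 -c "
from h import *
st()"
```

```text
t: 13.65
eef_pos: [0.5376, 0.3721, 0.0466]
ee_rot: [-1.109, 1.57, 0.529]
force: [-0.1, -0.4, 6.3]
width: 0.0562
t 13.65 pos [0.5376 0.3721 0.0466] xax [ 0.  0. -1.] jaw deg 93.83 F [-0.1 -0.4  6.3] M [-0.37  0.48 -0.07] w 0.0562 q [ 0.9   0.5  -0.26  0.   -0.81 -2.41]
```

```bash
python3 -m handwheel '{"gripper":[-1,-1,-1,-1,-1,-1,-1,-1,-1,-1,-1,-1,-1,-1,-1,-1,-1,-1],"travel":[[0,0,0.03],[0,0,0.09],[0,0,0.16],[0,0,0.24],[0,-0.02,0.308],[0.02,-0.08,0.308],[0.04,-0.16,0.308],[0.06,-0.24,0.308],[0.08,-0.32,0.308],[0.1,-0.4,0.308],[0.112,-0.48,0.308],[0.112,-0.56,0.308],[0.112,-0.62,0.308],[0.112,-0.66,0.308],[0.112,-0.685,0.308],[0.112,-0.694,0.308],[0.112,-0.694,0.308],[0.112,-0.694,0.308]],"spin":[0,0,0,0,0,0,0,0,0,0,0,0,0,0,0,0,0,0]}' 45
python3 - <<'E'
from h import *
s=st()
for n in("wrist","side","top"):
    f=viewer.grab_frame(n); cv2.imwrite(f"pics/{n}8.png",f["pixels"])
E
```

```text
t: 15.45
eef_pos: [0.5934, 0.0259, 0.2]
ee_rot: [0.195, 1.571, 1.833]
force: [0.2, 0.5, -6.0]
width: 0.0553
t 15.45 pos [0.5934 0.0259 0.2   ] xax [-0.  0. -1.] jaw deg 93.85 F [ 0.2  0.5 -6. ] M [ 0.04 -0.06 -0.03] w 0.0553 q [ 0.37  0.26 -0.24 -0.   -1.07 -1.88]
```

View pics/wrist8.png

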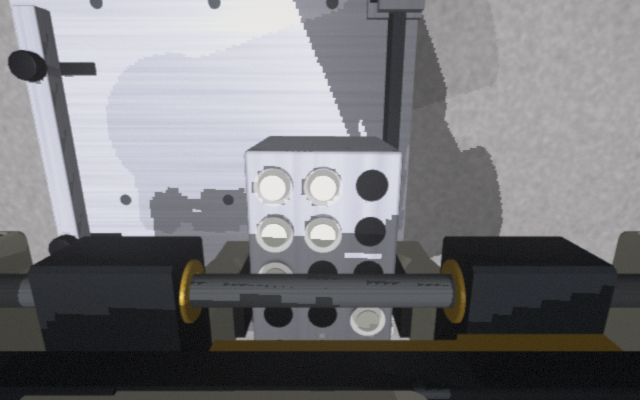

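View pics/side8.png

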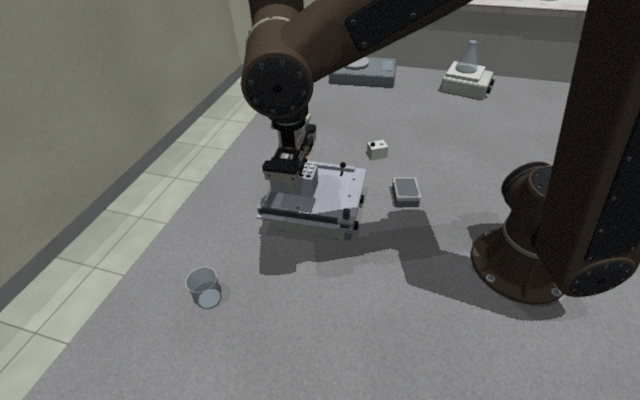

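View pics/top8.png

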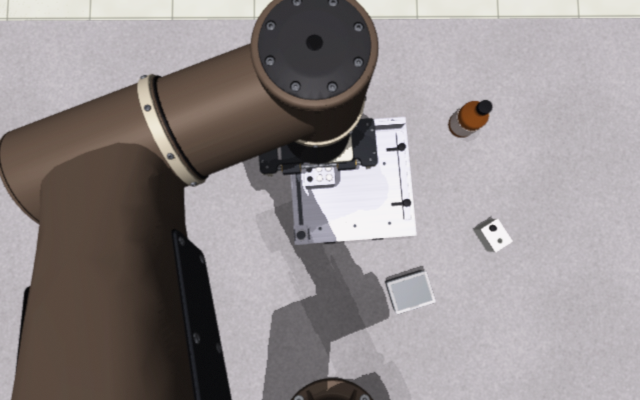

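```bash
python3 -m handwheel '{"gripper":[-1,-1,-1,-1,-1,-1,-1],"travel":[[0,0,-0.04],[0,0,-0.08],[0,0,-0.105],[0,0,-0.12],[0,0,-0.13],[0,0,-0.13],[0,0,-0.13]],"spin":[0,0,0,0,0,0,0]}' 45
python3 -c "
from h import *
st()"
python3 -m handwheel '{"gripper":[-1,-1,-1,-1],"travel":[[0,0,-0.002],[0,0,-0.004],[0,0,-0.006],[0,0,-0.006]],"spin":[0,0,0,0]}' 45
python3 -c "
from h import *
st()"
```

```text
t: 16.3
eef_pos: [0.5938, 0.0251, 0.1357]
ee_rot: [-1.528, 1.57, 0.109]
force: [0.5, 0.5, -5.5]
width: 0.056
t 16.3 pos [0.5938 0.0251 0.1357] xax [ 0.001  0.    -1.   ] jaw deg 93.83 F [ 0.5  0.5 -5.5] M [-0.06 -0.08  0.07] w 0.056 q [ 0.37  0.32 -0.32  0.   -0.93 -1.88]
t: 16.7
eef_pos: [0.5933, 0.025, 0.1321]
ee_rot: [0.374, 1.571, 2.012]
force: [0.4, -0.6, -5.5]
width: 0.0558
t 16.7 pos [0.5933 0.025  0.1321] xax [-0.  0. -1.] jaw deg 93.81 F [ 0.4 -0.6 -5.5] M [ 0.   -0.01  0.01] w 0.0558 q [ 0.37  0.32 -0.32 -0.   -0.93 -1.88]
```

```bash
python3 -m handwheel '{"gripper":[-1,-1,-1],"travel":[[0,0,-0.001],[0,0,-0.002],[0,0,-0.002]],"spin":[0,0,0]}' 45
python3 -c "
from h import *
st()"
```

```text
t: 17.0
eef_pos: [0.5934, 0.025, 0.1316]
ee_rot: [-1.703, 1.57, -0.065]
force: [-2.9, -0.4, 0.7]
width: 0.056
t 17.0 pos [0.5934 0.025  0.1316] xax [ 0. -0. -1.] jaw deg 93.83 F [-2.9 -0.4  0.7] M [ 0.12  0.88 -0.  ] w 0.056 q [ 0.37  0.32 -0.32  0.   -0.93 -1.88]
```

```bash
python3 -m handwheel '{"gripper":[-1,-1,-1,-1,-1],"travel":[[0,0,0.001],[-0.0005,0.008,0.001],[-0.001,0.016,0.001],[-0.0015,0.022,0.001],[-0.0015,0.022,0.001]],"spin":[0,0,0,0,0]}' 45
python3 -c "
from h import *
st()"
python3 -m handwheel '{"gripper":[-1,-1,-1,-1,-1],"travel":[[0,0.002,0],[0,0.004,0],[0,0.006,0],[0,0.006,0],[0,0.006,0]],"spin":[0,0,0,0,0]}' 45
python3 -c "
from h import *
st()"
```

```text
t: 17.5
eef_pos: [0.5928, 0.0367, 0.1316]
ee_rot: [-0.86, 1.57, 0.778]
force: [-0.0, 2.1, -2.4]
width: 0.0556
t 17.5 pos [0.5928 0.0367 0.1316] xax [ 0.  0. -1.] jaw deg 93.85 F [-0.   2.1 -2.4] M [ 0.47  0.15 -0.04] w 0.0556 q [ 0.39  0.32 -0.32 -0.   -0.93 -1.89]
t: 18.0
eef_pos: [0.5926, 0.039, 0.1316]
ee_rot: [-0.667, 1.571, 0.971]
force: [-1.3, -1.0, -2.4]
width: 0.0558
t 18.0 pos [0.5926 0.039  0.1316] xax [ 0.  0. -1.] jaw deg 93.82 F [-1.3 -1.  -2.4] M [-0.39  0.03 -0.04] w 0.0558 q [ 0.39  0.32 -0.32 -0.   -0.93 -1.9 ]
```

```bash
python3 -m handwheel '{"gripper":[-1,-1,-1,-1],"travel":[[0,0.001,0],[0,0.002,0],[0,0.002,0],[0,0.002,0]],"spin":[0,0,0,0]}' 45
python3 -c "
from h import *
st()"
python3 -m handwheel '{"gripper":[-1,-1,-1,-1],"travel":[[0,0.001,0],[0,0.002,0],[0,0.002,0],[0,0.002,0]],"spin":[0,0,0,0]}' 45
python3 -c "
from h import *
st()"
```

```text
t: 18.4
eef_pos: [0.5926, 0.0395, 0.1316]
ee_rot: [2.64, 1.57, -2.007]
force: [0.3, -5.3, -1.8]
width: 0.0557
t 18.4 pos [0.5926 0.0395 0.1316] xax [-0.    -0.001 -1.   ] jaw deg 93.8 F [ 0.3 -5.3 -1.8] M [-1.96 -0.19 -0.27] w 0.0557 q [ 0.4   0.32 -0.32  0.   -0.93 -1.9 ]
t: 18.8
eef_pos: [0.5925, 0.0397, 0.1316]
ee_rot: [2.706, 1.569, -1.941]
force: [0.8, -8.3, -2.3]
width: 0.056
t 18.8 pos [0.5925 0.0397 0.1316] xax [-0.001 -0.002 -1.   ] jaw deg 93.77 F [ 0.8 -8.3 -2.3] M [-3.28 -0.48 -0.41] w 0.056 q [ 0.4   0.32 -0.32  0.   -0.93 -1.9 ]
```

```bash
python3 -m handwheel '{"gripper":[-1,-1,-1,-1,-1,-1],"travel":[[0,-0.003,0],[0.008,-0.002,0],[0.016,-0.002,0],[0.024,-0.0015,0],[0.027,-0.0012,0],[0.027,-0.0012,0]],"spin":[0,-0.002,-0.004,-0.005,-0.005,-0.005]}' 45
python3 -c "
from h import *
st()"
python3 -m handwheel '{"gripper":[-1,-1,-1,-1,-1],"travel":[[0.001,0,0],[0.002,0,0],[0.003,0,0],[0.003,0,0],[0.003,0,0]],"spin":[0,0,0,0,0]}' 45
python3 -c "
from h import *
st()"
```

```text
t: 19.4
eef_pos: [0.6061, 0.0404, 0.1316]
ee_rot: [1.773, 1.57, -2.877]
force: [-3.3, -2.5, 1.5]
width: 0.0554
t 19.4 pos [0.6061 0.0404 0.1316] xax [-0.001 -0.    -1.   ] jaw deg 93.6 F [-3.3 -2.5  1.5] M [-0.88  1.25 -0.06] w 0.0554 q [ 0.39  0.34 -0.29 -0.   -0.94 -1.9 ]
t: 19.9
eef_pos: [0.6073, 0.0405, 0.1316]
ee_rot: [1.54, 1.57, -3.11]
force: [-5.2, -1.6, 2.3]
width: 0.0557
t 19.9 pos [0.6073 0.0405 0.1316] xax [-0.001 -0.    -1.   ] jaw deg 93.6 F [-5.2 -1.6  2.3] M [-0.55  1.57 -0.04] w 0.0557 q [ 0.39  0.35 -0.29 -0.   -0.94 -1.89]
```

```bash
python3 -m handwheel '{"gripper":[-1,-1,-1,-1],"travel":[[0,0,0.001],[0.001,0,0.001],[0.002,0,0.001],[0.002,0,0.001]],"spin":[0,0,0,0]}' 45
python3 -c "
from h import *
st()"
python3 -m handwheel '{"gripper":[-1,-1,-1,-1],"travel":[[0.001,0,0],[0.002,0,0],[0.003,0,0],[0.003,0,0]],"spin":[0,0,0,0]}' 45
python3 -c "
from h import *
st()"
```

```text
t: 20.3
eef_pos: [0.6076, 0.0405, 0.1317]
ee_rot: [1.556, 1.569, -3.094]
force: [-7.0, -0.5, 1.8]
width: 0.0554
t 20.3 pos [0.6076 0.0405 0.1317] xax [-0.002 -0.    -1.   ] jaw deg 93.59 F [-7.  -0.5  1.8] M [-0.18  2.33  0.09] w 0.0554 q [ 0.39  0.35 -0.28 -0.   -0.94 -1.89]
t: 20.7
eef_pos: [0.6077, 0.0404, 0.1317]
ee_rot: [1.579, 1.566, -3.071]
force: [-14.2, 1.0, 6.1]
width: 0.0557
t 20.7 pos [0.6077 0.0404 0.1317] xax [-0.005 -0.    -1.   ] jaw deg 93.6 F [-14.2   1.    6.1] M [0.38 4.42 0.25] w 0.0557 q [ 0.39  0.35 -0.28 -0.   -0.94 -1.89]
```

```bash
python3 -m handwheel '{"gripper":[-1,-1,-1,-1,-1],"travel":[[0,0.001,0.001],[0,0.002,0.001],[0,0.003,0.001],[0,0.004,0.001],[0,0.004,0.001]],"spin":[0,0,0,0,0]}' 45
python3 - <<'E'
from h import *
st()
for n in("wrist","side","top"):
    f=viewer.grab_frame(n); cv2.imwrite(f"pics/{n}9.png",f["pixels"])
    if n=="side": cv2.imwrite("pics/s9z.png",cv2.resize(f["pixels"][140:240,240:380],None,fx=5,fy=5,interpolation=cv2.INTER_CUBIC))
E
```

```text
t: 21.2
eef_pos: [0.6076, 0.0407, 0.1318]
ee_rot: [1.962, 1.565, -2.689]
force: [-8.6, -8.2, 2.5]
width: 0.0557
t 21.2 pos [0.6076 0.0407 0.1318] xax [-0.005 -0.003 -1.   ] jaw deg 93.56 F [-8.6 -8.2  2.5] M [-2.71  3.17  0.03] w 0.0557 q [ 0.39  0.35 -0.28  0.   -0.95 -1.9 ]
```

View pics/wrist9.png

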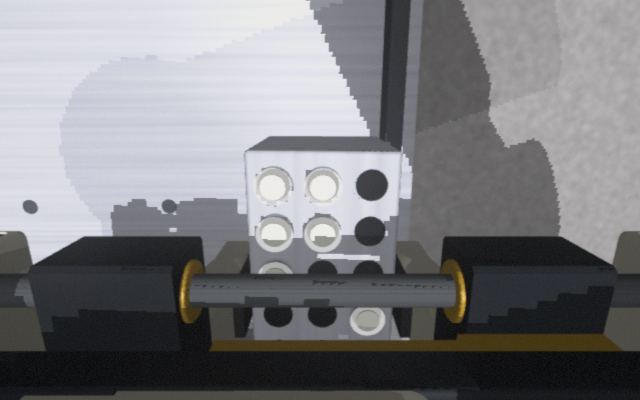

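View pics/s9z.png

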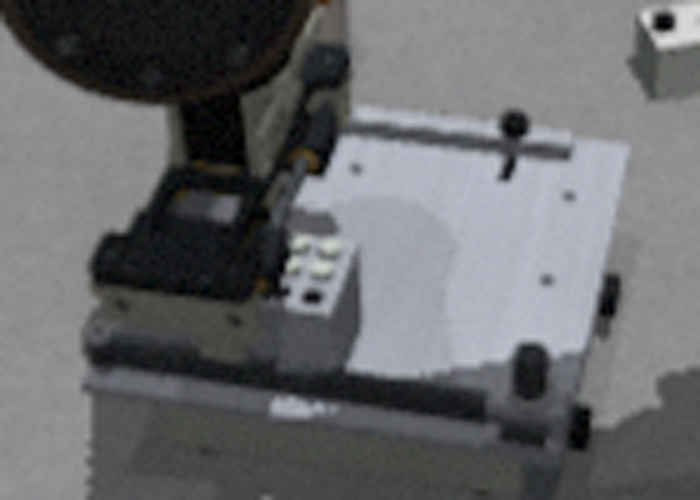

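```bash
python3 -m handwheel '{"gripper":[-1,-1,-1,-1,-1],"travel":[[0,0,0],[0,0,-0.0005],[0,0.0005,-0.001],[0,0.001,-0.001],[0,0.001,-0.001]],"spin":[0,0,0,0,0]}' 25
python3 - <<'E'
from h import *
st()
E
```

```text
t: 21.85
eef_pos: [0.6076, 0.0407, 0.1318]
ee_rot: [2.043, 1.565, -2.608]
force: [-9.9, -9.5, 5.3]
width: 0.0562
t 21.85 pos [0.6076 0.0407 0.1318] xax [-0.005 -0.003 -1.   ] jaw deg 93.55 F [-9.9 -9.5  5.3] M [-3.39  3.47 -0.03] w 0.0562 q [ 0.39  0.35 -0.28  0.   -0.95 -1.9 ]
```

```bash
python3 -m handwheel '{"gripper":[-1,-1,-1,-1,-1],"travel":[[0,0,0],[0,0,0],[0,0,0],[0,0,0],[0,0,0]],"spin":[0,0,0,0,0]}' 35
python3 - <<'E'
from h import *
st()
f=viewer.grab_frame("side"); g=viewer.grab_frame("top")
cv2.imwrite("pics/top10.png",g["pixels"])
for l,z in(("pin",.112),("tube_block",.085),("tip_box",0),("beaker",0),("reagent_bottle",0)):
    for n,c in(("side",f),("top",g)):
        for r in spotter.tip_of(n,l)[:1]: print(l,n,np.round(at_z(c,r["at"],z),3),round(r["conf"],2))
st()
E
```

```text
t: 22.35
eef_pos: [0.6076, 0.0407, 0.1318]
ee_rot: [2.039, 1.565, -2.612]
force: [-10.1, -9.9, 4.7]
width: 0.0557
t 22.35 pos [0.6076 0.0407 0.1318] xax [-0.005 -0.003 -1.   ] jaw deg 93.55 F [-10.1  -9.9   4.7] M [-3.32  3.55 -0.01] w 0.0557 q [ 0.39  0.35 -0.28  0.   -0.95 -1.9 ]
pin side [0.438 0.067 0.112] 0.43
pin top [0.454 0.061 0.112] 0.49
tube_block side [0.604 0.031 0.085] 0.87
tube_block top [0.611 0.044 0.085] 0.56
tip_box side [ 0.312 -0.18   0.   ] 0.71
tip_box top [ 0.319 -0.173  0.   ] 0.83
beaker side [0.728 0.316 0.   ] 0.56
beaker top [0.443 0.072 0.   ] 0.16
reagent_bottle top [ 0.709 -0.323  0.   ] 0.84
t 22.95 pos [0.6076 0.0407 0.1318] xax [-0.005 -0.003 -1.   ] jaw deg 93.56 F [-11.2 -10.9   4.5] M [-3.29  3.54 -0.03] w 0.0559 q [ 0.39  0.35 -0.28  0.   -0.95 -1.9 ]
```

View pics/top10.png

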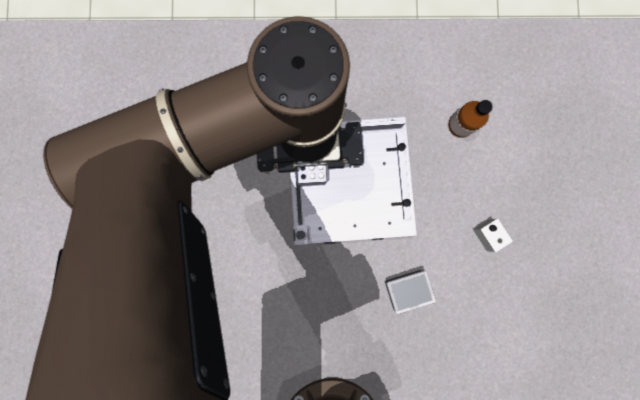

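Everything is steady: about 10 N against both faces, gate shut, pin at (300,235) in the fork, other items where they were. Handing in.

```bash
python3 -c "
from h import *
print(arm.job_done()); st()"
```

```text
the job is handed in; nothing more can be done
None
the job is handed in; nothing more can be done
```

The pin is in the fork and the tube block is pressed into the corner, and I handed the job in after about 23 s of the 72 s allowed. No verdict comes back, so the outcome rests on the checks below.

- **Pin:** I pushed it down until the push reached 28 N, with the gripper at the height expected for the collar home. I then let it go, and the pictures showed it upright in the fork.
- **Block:** I carried it to the platform with about 6 N of weight on the gripper and lowered it to a light touch. I slid it to the gate and then the back rail. It stopped at TCP (0.6076, 0.0407) m, within 1 mm of my estimate for the corner.
- **Last checks:** The push was steady at about 10–11 N against each face, with 4.5 N upward on the tool on top of the block's weight. The grip was 35 N at 56 mm opening.
- **Other items:** The grey box and bottle were found within 1 cm of where they started, by detections with that much scatter. The beaker was hidden from the top camera, where the network gave a wrong guess with low confidence (0.16). The side view puts it where it was.

**Disagreements:**
- While pushing, the tool leans about 0.3°, so one end of the block could be up to about 0.6 mm off the platform. I could not see this in the pictures.
- The block touched the gate with its back end first, so I turned it about 0.2° to square it. The twisting moment was near zero afterwards.
- The last pin detections were up to about 1 cm off along x with low confidence (0.43–0.49), partly hidden by the arm. I relied on the pictures and the earlier force reading instead.

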